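# Lift the sagging gate bolt over its bent keeper and hold the sample guard ajar

## Robot

A 6-joint arm with a two-finger parallel gripper is mounted at the origin on the work surface. World frame = base frame: x ahead of the robot, y to its left, z up, the work surface at z = 0. Lengths are in m, angles in rad, forces in N, time in s.
With the tool pointing down it reaches from about 0.3 to 0.825 m from the base axis. Payload 5.4 kg.
Tool frame: the origin (TCP) lies at the very end of the fingers, on their centre line; the grasp point (between the pads) lies 19 mm behind it; z points along the fingers, y is the line along which they close (so a half turn about z gives the same grasp; the last joint's range is limited). The gripper opens to 92 mm and grips with 3 to 60 N. Pads are 20 mm wide; open, the fingers measure 128 mm over their backs; the gripper's body (75 mm by 189 mm) begins 69 mm behind the grasp point.
Start: joints at [-1.516, 0.158, 1.597, -0, 1.386, -0.21], TCP at [0.15, -0.555, 0.215] pointing down, gripper open.
Joint ranges: [-2.91, 2.91], [-0.94, 2.29], [0.18, 2.7], [-1.29, 4.43], [0.17, 2.64], [-3, 3]. Speed limits (rad/s): [2.57, 2.57, 3.14, 3.14, 3.14, 3.14].

## Interface

Orientations are given as a rotation vector (axis times angle).
In Python, from workcell import bot gives the robot as it stands. Calls block until the motion is done:
- bot.goto(position, orientation): joint-space move of the TCP to a pose.
- bot.line_to(position, rot=None, max_speed=0.15): straight line of the TCP; rot=None keeps the orientation; max_speed is the mean speed in m/s.
- bot.set_joints(angles): joint-space move.
- bot.set_gripper(opening, newtons=None): opening from 0.0 (shut) to 1.0 (fully open); newtons is the grip in N (None keeps the last); returns when the fingers have stopped.
- bot.hold(seconds).
- bot.inverse_kinematics(position, orientation): joint angles nearest the present ones, or None.
- bot.read_camera(name): name is "scene" or "side" or "wrist"; returns a dict with "pixels" (400x640x3 uint8, blue, green, red), "fx", "fy", "cx", "cy" (pixels), "k1" (the pictures are not rectified: a ray, as slopes to the right and down, at radius r is drawn at 1 + k1 r^2 times it, then the intrinsics apply), "R" (3x3) and "t" (3): a world point X has camera coordinates R X + t. Camera axes: x right, y down, z forward; pixel columns grow to the right and rows downward; lengths in m; the calibration is good to about 2 mm. A picture is of the moment at which its call begins. There is no depth.
A pose or a line that the arm cannot do raises bot.MotionError and nothing moves.
- bot.job_done(): hands the job in; it is judged then, once.
Readings, each from a call of its own:
- bot.current_clock(): time.
- bot.current_joints(): joint angles.
- bot.current_joint_vel(): joint speeds.
- bot.current_effort(): joint torques, N m.
- bot.current_ee_pos(): TCP position.
- bot.current_tool_rot(): TCP orientation.
- bot.current_contact_force(): force on the tool from outside, world axes, zero at the start.
- bot.current_ft_torque(): the same for the moment, N m.
- bot.current_opening(): opening from 0.0 (shut) to 1.0 (fully open).
- bot.current_grip_force(): force on a finger pad.
Only numpy, scipy, OpenCV 4.12 (cv2) and the standard library are available. Lean on these libraries where they do the work, as an engineer would, in place of code of your own. Each camera call takes 0.05 s, during which the arm holds its last target. There are 200 camera calls.

## Task

Lever up the orange flap over the gate's bolt with the spatula (not with the fingers) until it flips fully back, and lay the spatula back across the teal box. Then take the bolt's red knob, lift the sagging bolt over the bent-up lip of its keeper while pulling it fully back, and with the knob swing the self-closing gate towards the robot until it stands a hand's width (about 80 mm) ajar. Finish while still holding the knob, bolt drawn back and gate standing still ajar; do not shove or tip the bottles, the beaker or the jar.

Things in the scene. Friction and masses are not known exactly. Their poses are not given: they have to be found in the camera images.
- guard: Fixed low acrylic pen for sample racks, about 390 mm wide (y) and 190 deep (x), at a yaw that varies. Origin on the bench right below the shut bolt's knob; x points away from the robot into the pen, y left along the shut gate, z up. The gate closes the front (x = 0): its vertical hinge is at guard (0, 220), its free stile edge at y = -60 mm.
- gate (a joint): Gate angle, rad: 0 closed, grows as the stile swings towards the robot (to 1.2). A spring always pulls it shut, about 2 to 3 N at the knob; let go, it closes.
- gate_stile (a point): Point on the gate's free edge, 280 mm from the gate hinge, 50 mm above the bench; axes as the guard's when closed. On the gate, round the bolt and moving with it, is a tray: top 90 mm above the bench, guard y -60 to 115, x -49 to 49, with a 4 mm front fascia at x = -45, 150 mm high above the bench.
- keeper_lip (a point): Middle of the top edge of the keeper's bent-up lip, 10 mm above tray level (100 above the bench), guard (0, -72). The keeper is an open-topped steel channel fixed on an aluminium post right of the gate (guard y -126 to -70): lip 4 mm thick across its gate end, side cheeks 13 mm either side of the bolt's line, 135 mm above the bench.
- bolt: Brass barrel bolt along the top of the gate, 165 mm long, 12 thick, 100 to 200 g, with a red upright knob; slides and lifts loosely in two straps (43 mm above the tray). Its end block (20 wide, 14 long, 22 high) sits in the keeper and hangs behind the lip, too low to pass it until lifted. Origin on the tray top (90 mm above the bench) below the knob.
- knob_mid (a point): Grip point of the red knob, 148 mm above the bench with the bolt sagged (58 above the tray). The knob is an upright round post 18 mm across, 24 to 74 mm above the tray, clear of the straps from 43 mm up. Grip from above, fingers closing along the bolt (over 30 mm of room to fascia and flap posts front and back). Moves with bolt and gate.
- bolt_draw (a joint): How far the bolt is pulled back towards the gate hinge (guard +y while closed), m: 0 fully shot (starts at 0 to 0.004), stop at 0.030. Sagged, it jams on the lip at about 0.006; the end block is clear of the keeper and the gate free at 0.024; fully back is 0.025 or more. Friction about 1 N.
- bolt_lift (a joint): How far the bolt is lifted, m: 0 sagged (its weight puts it there), stop at 0.016. The end block passes over the lip when lifted more than about 0.009; keep it lifted until drawn 0.024.
- flap: Orange flat flap over the bolt, 105 mm from hinge to front edge, 170 wide, 4 thick. Origin on its hinge line (along guard y), mid-width, level with its underside: guard (45, 27.5, 170) mm while the gate is closed. Its x points from the front edge to the hinge.
- flap_edge (a point): Middle of the flap's front edge, on the underside: guard (-60, 27.5, 170) mm when shut. It overhangs the fascia by 13 mm, with a 20 mm high gap between fascia top and flap, so a blade can go in under it, level, from the robot's side.
- flap_hinge (a joint): Flap angle, rad: 0 shut; the front edge rises and swings away from the robot as it grows; stop at 2.7. Light (about 0.1 N at the edge). Spring assisted: below about 0.9 it falls shut, above about 1.0 it flips back by itself to 2.7 and stays.
- spatula_mid (a point): Middle of the handle of the loose bench spatula (about 60 g). Handle: black bar 90 x 14 x 14 mm along the spatula's x. Blade: steel, 18 wide, 3 thick, at half the handle's height, reaching 115 mm ahead (+x) of this point. z is up as it lies.
- spatula_tip (a point): Tip of the blade at mid thickness, 115 mm along +x from the middle of the handle.
- spatula: The spatula itself; origin under the middle of the handle.
- tip_box: Fixed teal box 110 (x) x 80 (y) x 35 mm high; on it two ridges along y, 12 high, 8 thick, 70 long, at x = -36 and 36 mm. The spatula lies across them, near the centre, about along x: handle underside 47, middle 54 mm above the bench; between the ridges fingers fit beside the handle. Origin at the centre of its underside.
- media_bottle: round bottle with red contents and blue cap, 72 mm across, about 150 high; bystander, stands to the right beyond the guard. Origin at the centre of its underside.
- amber_bottle: round amber bottle with red cap, 68 mm across, about 160 high; bystander. Origin at the centre of its underside.
- beaker: yellow open beaker, 100 mm across, 100 high; bystander, left of the guard. Origin at the centre of its underside.
- white_jar: white jar, 60 mm across, 75 high; bystander, left. Origin at the centre of its underside.
Mind the look-alikes: they are no part of the job. There is more than one size of the spatula; the job needs the smaller. What is shaped like the tip_box but purple is not meant.

How it is judged:
On the way, in this order (a step that is already met when the one before it is completed fails the run):
1. the flap is being levered up by the spatula (value of joint flap_hinge above 0.2 rad and contact force between spatula and flap above 0.03 N).
2. the flap has flipped back (value of joint flap_hinge above 2 rad), for 0.2 s.
3. the bolt is drawn back, gate still shut or just freed, held by the knob (value of joint bolt_draw above 0.0245 m and value of joint gate below 0.15 rad and contact force between the fingers and bolt above 1 N), for 0.05 s.
At the end, for the whole second after the job is handed in: Gate still at 0.18 to 0.42 rad (stile 50 to 117 mm ajar), fingers holding the bolt (over 1 N), bolt drawn at least 22 mm, flap back beyond 2.0 rad; spatula at rest across the teal box, handle middle within 50 mm of the box centre and 45 to 68 mm above the bench, not held (value of joint gate between 0.18 and 0.42 rad and not (velocity of joint gate above 0.04 rad/s) and velocity of joint gate above -0.04 rad/s and value of joint bolt_draw above 0.022 m and contact force between the fingers and bolt above 1 N and value of joint flap_hinge above 2 rad and horizontal distance between spatula_mid and tip_box below 0.05 m and height (world z) of spatula_mid between 0.045 and 0.068 m and linear speed of spatula below 0.03 m/s and contact force between the fingers and spatula below 0.1 N); the arm keeps its last pose, push and grip.
It fails at once if the fingers push the flap up in place of the spatula (contact force between the fingers and flap above 1 N and value of joint flap_hinge below 1.2 rad).
It fails at once if a bystander is shoved more than 30 mm or tipped over (distance of any of media_bottle, amber_bottle, beaker, white_jar from where it was at the start of the episode above 0.03 m or angle between any of media_bottle, amber_bottle, beaker, white_jar's own z axis and vertical above 0.4 rad).
It also fails if it takes over 61 s, if anything falls off the work surface, if the arm or the gripper's body presses on something with over 40 N, if the wrist force passes 120 N, or if a joint passes its speed limit or range.

## Working session

There is one attempt and no reset: what is moved stays moved. The work goes in short steps, each a Python script; the robot and the scene stay as the last script left them, time stands still between calls to the robot, and variables do not carry over. Pictures are saved under pics/ and viewed, at most 11 in all, crops included, and the job is handed in when it is done.

```bash
mkdir -p pics; ls; cat > h.py <<'E'
import numpy as np, cv2
from workcell import bot
from scipy.spatial.transform import Rotation as Rn
def cam(n,f=None):
    c=bot.read_camera(n); c['pixels']=np.asarray(c['pixels'])
    for k in('R','t'): c[k]=np.asarray(c[k],float)
    if f: cv2.imwrite('pics/'+f,c['pixels'])
    return c
def ray(c,u,v):
    d=np.array([(u-c['cx'])/c['fx'],(v-c['cy'])/c['fy']]); s=d.copy()
    for _ in range(20): s=d/(1+c['k1']*(s@s))
    R,t=c['R'],c['t'].ravel()
    r=R.T@np.array([s[0],s[1],1.]); return -R.T@t, r/np.linalg.norm(r)
def onz(c,u,v,z):
    o,r=ray(c,u,v); return o+r*(z-o[2])/r[2]
def proj(c,X):
    p=c['R']@np.asarray(X,float)+c['t'].ravel(); s=p[:2]/p[2]; s=s*(1+c['k1']*(s@s))
    return np.array([s[0]*c['fx']+c['cx'],s[1]*c['fy']+c['cy']])
def tri(*rs):
    A=np.zeros((3,3));b=np.zeros(3)
    for o,r in rs:
        P=np.eye(3)-np.outer(r,r);A+=P;b+=P@o
    return np.linalg.solve(A,b)
def pose(xa,za):
    "rotvec with tool x~xa, tool z=za"
    z=np.array(za,float);z/=np.linalg.norm(z);x=np.array(xa,float);x-=z*(x@z);x/=np.linalg.norm(x)
    return Rn.from_matrix(np.c_[x,np.cross(z,x),z]).as_rotvec()
E
python3 - <<'E'
from h import *
a=cam('scene','a.png');b=cam('side','b.png');c=cam('wrist','c.png')
cv2.imwrite('pics/bc.png',np.vstack([cv2.resize(b['pixels'],(480,300)),cv2.resize(c['pixels'],(480,300))]))
for k in(a,b,c): print(ray(k,320,200),k['fx'])
print(bot.current_clock(),bot.current_tool_rot())
E
```

```text
pics
(array([1.48239443, 0.32330956, 0.96517365]), array([-0.73115648, -0.19968447, -0.65233144])) 409.37400366533893
(array([ 0.32061353, -1.0130371 ,  1.37933604]), array([ 0.10585758,  0.64622935, -0.7557657 ])) 481.19301649926484
(array([ 0.22241528, -0.53472321,  0.38349411]), array([-0.25030076, -0.0746306 , -0.96528742])) 343.8431134031407
0.15 [-3.11274779e+00 -4.14520243e-01 -2.29364456e-04]
```

View pics/a.png

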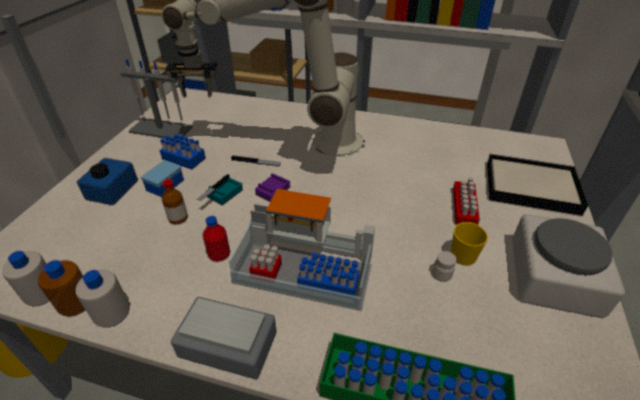

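View pics/bc.png

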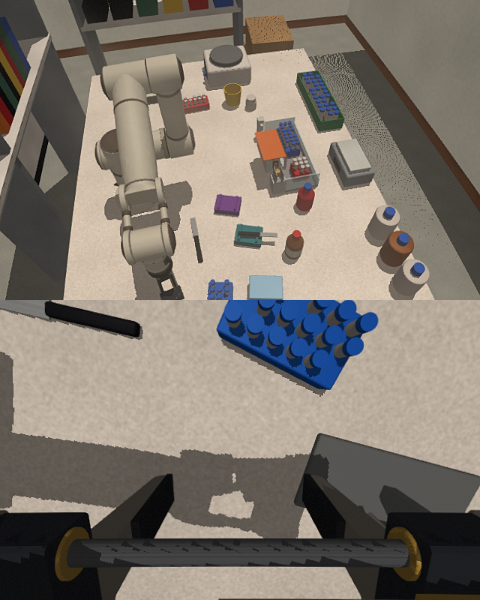

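The scene view shows the teal box with a spatula at about (228,190), the purple box at (272,187), a larger knife-like spatula lying on the bench at (255,160), and the orange flap at (300,205). In the side view, the teal box is at about (333,315) and the flap at (360,193). The candidates are the spatula on the teal box (small, on the ridges, as described) and the one on the bench. I'll confirm with an enlarged crop.

```bash
python3 - <<'E'
from h import *
a=cv2.imread('pics/a.png');b=cv2.imread('pics/b.png')
r=lambda i,x,y,w,h:cv2.resize(i[y:y+h,x:x+w],(400,300),interpolation=cv2.INTER_CUBIC)
cv2.imwrite('pics/d.png',np.vstack([np.hstack([r(b,290,280,100,75),r(a,185,150,100,75)]),np.hstack([r(b,325,150,120,90),r(a,230,180,160,120)])]))
ca=bot.read_camera('scene');cb=bot.read_camera('side')
for n,im,c in(('a',a,ca),('b',b,cb)):
    c['R']=np.array(c['R']);c['t']=np.array(c['t'])
    h=cv2.cvtColor(im,cv2.COLOR_BGR2HSV)
    for nm,lo,hi,z in(('orange',(5,180,120),(18,255,255),.172),('teal',(80,100,30),(96,255,255),.035),('purple',(125,80,30),(155,255,255),.035)):
        m=cv2.inRange(h,lo,hi);k,l,s,ce=cv2.connectedComponentsWithStats(m)
        for i in range(1,k):
            if s[i,4]>60:
                q=max(cv2.findContours((l==i).astype('uint8'),0,2)[0],key=len)
                box=cv2.boxPoints(cv2.minAreaRect(q))
                ap=cv2.approxPolyDP(cv2.convexHull(q),4,True)[:,0]
                print(n,nm,s[i],ce[i].round(1),onz(c,*ce[i],z).round(3),ap.tolist(),[onz(c,*p,z)[:2].round(3).tolist() for p in ap])
E
```

```text
a orange [ 267  189   63   31 1263] [298.9 204. ] [0.627 0.026 0.172] [[267, 208], [278, 189], [329, 198], [322, 219]] [[0.669, -0.058], [0.578, -0.057], [0.577, 0.104], [0.671, 0.108]]
a teal [208 178  34  26 467] [225.7 190.9] [ 0.481 -0.3    0.035] [[240, 183], [241, 189], [223, 203], [208, 196], [228, 178]] [[0.425, -0.269], [0.457, -0.252], [0.544, -0.281], [0.524, -0.348], [0.41, -0.325]]
a purple [256 174  33  26 461] [271.2 186.1] [ 0.412 -0.153  0.035] [[288, 181], [287, 188], [269, 199], [256, 193], [272, 174]] [[0.368, -0.103], [0.407, -0.094], [0.482, -0.135], [0.463, -0.191], [0.343, -0.175]]
b purple [286 259  35  24 617] [303.9 270.7] [ 0.4   -0.155  0.035] [[320, 263], [318, 282], [286, 279], [290, 260]] [[0.458, -0.136], [0.438, -0.206], [0.338, -0.175], [0.362, -0.104]]
```

View pics/d.png

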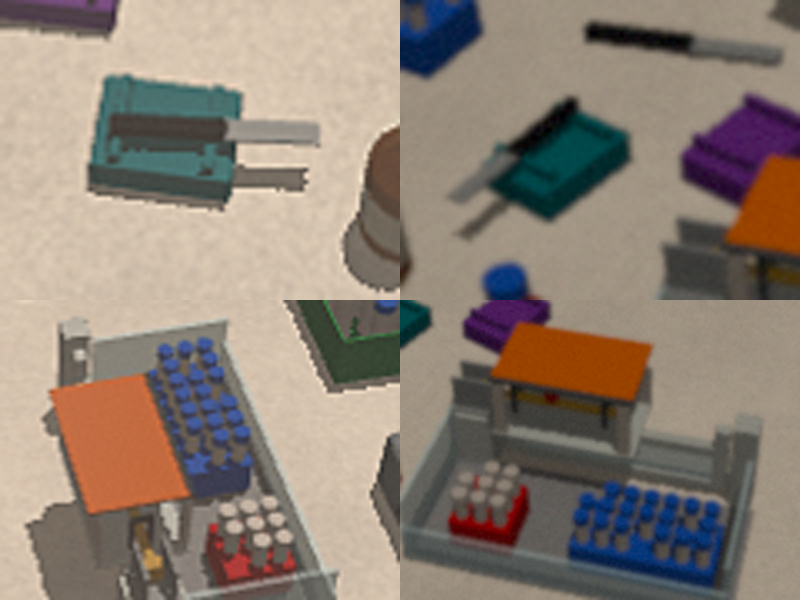

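The crop confirms the target. The short black-handled spatula lies across the teal box's ridges, with its blade (tip at side (370,313)) pointing away from the robot; the larger spatula lies on the bench. The bolt and red knob show under the orange flap. Next I'll compute poses and go above the box.

```bash
python3 - <<'E'
from h import *
b=cam('side');a=cam('scene')
C=[(340,176.4),(370,172.5),(381.4,209.1),(352.6,213.6)]
P=[onz(b,*p,.174) for p in C]; print('flap side',np.round(P,3).tolist())
h0,h1,t=[onz(b,*p,.056) for p in((317,311.3),(346.5,313.),(369.75,313.))]
print('sp',h0.round(3),h1.round(3),t.round(3),'box centre approx',[onz(b,*p,.035).round(3) for p in((316,299),(350,303))])
m=(h0+h1)/2; d=t-h0; d/=np.linalg.norm(d); print('mid',m,'yaw',np.arctan2(d[1],d[0]))
R=pose([d[0],d[1],0],[0,0,-1])
q=bot.inverse_kinematics([m[0],m[1],.20],R); print(q, bot.current_joints())
# alt: x reversed
R2=pose([-d[0],-d[1],0],[0,0,-1]); print(bot.inverse_kinematics([m[0],m[1],.20],R2))
bot.goto([m[0],m[1],.20],R)
w=cam('wrist','e.png'); print(bot.current_clock(),proj(w,[m[0],m[1],.054]),proj(w,m+.115*d))
E
```

```text
flap side [[0.577, 0.11, 0.174], [0.683, 0.107, 0.174], [0.678, -0.061, 0.174], [0.582, -0.061, 0.174]]
sp [ 0.414 -0.32   0.056] [ 0.501 -0.343  0.056] [ 0.57  -0.357  0.056] box centre approx [array([ 0.42 , -0.266,  0.035]), array([ 0.522, -0.301,  0.035])]
mid [ 0.45758222 -0.33156909  0.056     ] yaw -0.23488760237239567
[-0.84085935  0.14400121  1.64232194  0.          1.35526951  0.96482458] [-1.51613568e+00  1.58556530e-01  1.59726939e+00  5.67598970e-06
  1.38620691e+00 -2.10108445e-01]
[-8.40859348e-01  1.44001207e-01  1.64232194e+00 -4.44089210e-16
  1.35526951e+00 -2.17676807e+00]
1.8167 [317.43363178 188.21522738] [317.44203145  56.49762154]
```

View pics/e.png

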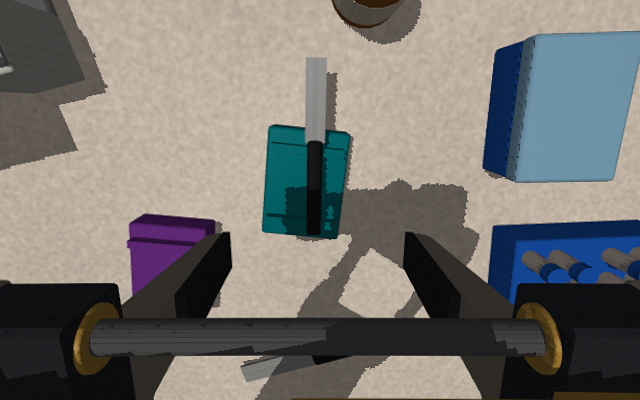

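The wrist view agrees with the estimate: handle ends at (316,141) and (314,235), tip at (316,58), all within 2 px. I'll grasp, lift and look at the flap from above.

```bash
python3 - <<'E'
from h import *
w=cam('wrist')
e0,e1,t=[onz(w,*p,.058) for p in((316,141),(314,235),(316.5,58))]
m=(e0+e1)/2; d=t-e1; yaw=np.arctan2(d[1],d[0]); print(m,yaw,np.linalg.norm(e0-e1),np.linalg.norm(t-m))
bc=np.mean([onz(w,*p,.035) for p in((270,126),(349,132),(337,238),(263,232))],0); print('box',bc)
u=d/np.linalg.norm(d); R=pose([u[0],u[1],0],[0,0,-1])
np.savez('sp.npz',m=m,R=R,bc=bc)
bot.set_gripper(.5)
bot.goto([m[0],m[1],.10],R)
bot.line_to([m[0],m[1],.041],max_speed=.08)
bot.set_gripper(0,30)
print(bot.current_opening(),bot.current_grip_force(),bot.current_contact_force())
bot.line_to([m[0],m[1],.14])
bot.goto([.42,.025,.30],pose([1,0,0],[0,0,-1]))
bot.hold(.3)
w=cam('wrist','f.png')
h=cv2.cvtColor(w['pixels'],cv2.COLOR_BGR2HSV);k=cv2.inRange(h,(5,180,80),(18,255,255))
q=max(cv2.findContours(k,0,1)[0],key=cv2.contourArea);ap=cv2.approxPolyDP(cv2.convexHull(q),5,True)[:,0]
print([(p.tolist(),onz(w,*p,.174).round(4).tolist()) for p in ap]);print(bot.current_clock(),bot.current_opening(),bot.current_ee_pos())
print('tip pred',proj(w,bot.current_ee_pos()+[.115,0,.013]))
E
```

```text
[ 0.4575174  -0.32936717  0.058     ] -0.25125352926036637 0.08991018776745793 0.1140884813253349
box [ 0.46009546 -0.31927807  0.035     ]
0.14798955658580296 30.00016450881958 [-0.68767853 -0.20643933  1.14372788]Traceback (most recent call last):
  File "<stdin>", line 18, in <module>
ValueError: max() iterable argument is empty
```

View pics/f.png

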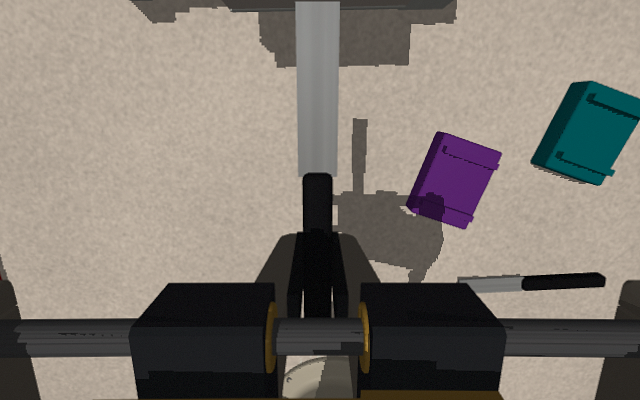

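The spatula is held straight (opening 0.148, about 14 mm), with the handle vertical in the image at x≈317 and the blade running out of the top of the frame. The flap lies above the frame, so I'll look again from further forward.

```bash
python3 - <<'E'
from h import *
bot.goto([.60,.025,.36],pose([1,0,0],[0,0,-1]))
bot.hold(.2)
w=cam('wrist','g.png')
h=cv2.cvtColor(w['pixels'],cv2.COLOR_BGR2HSV);k=cv2.inRange(h,(5,150,60),(20,255,255))
q=np.vstack([c for c in cv2.findContours(k,0,1)[0] if cv2.contourArea(c)>300]);ap=cv2.approxPolyDP(cv2.convexHull(q),5,True)[:,0]
print([(p.tolist(),onz(w,*p,.174).round(4).tolist()) for p in ap]);print(bot.current_clock(),bot.current_opening(),bot.current_ee_pos())
print('tip pred',proj(w,bot.current_ee_pos()+[.115,0,.013]))
E
```

```text
[([502, 399], [0.3187, -0.206, 0.174]), ([345, 399], [0.317, -0.0093, 0.174]), ([267, 372], [0.3574, 0.0877, 0.174]), ([239, 197], [0.5805, 0.1095, 0.174]), ([232, 104], [0.6762, 0.1107, 0.174]), ([401, 101], [0.6791, -0.0574, 0.174]), ([418, 131], [0.6498, -0.0765, 0.174])]
8.275 0.14755693963687871 [0.59922552 0.02501695 0.36047158]
tip pred [319.2099419    2.84894664]
```

View pics/g.png

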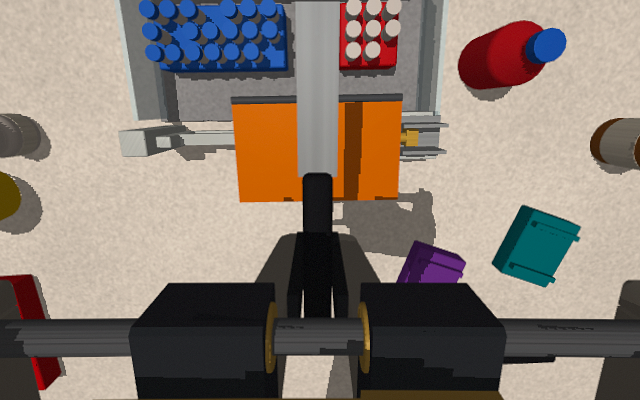

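The flap corners are at about (239,202), (399,195), (402,96) and (232,102), so the flap is nearly square to the world axes. I'll fit the frame, insert the blade level and lever.

```bash
cat >> h.py <<'E'
def G():
    g=np.load('g.npz'); return g['o'],float(g['yaw'])
def gp(x,y,z):
    o,a=G(); c,s=np.cos(a),np.sin(a); return np.array([o[0]+c*x-s*y,o[1]+s*x+c*y,z])
def grot(da=0):
    a=G()[1]+da; return pose([np.cos(a),np.sin(a),0],[0,0,-1])
E
python3 - <<'E'
from h import *
w=cam('wrist')
FL,FR,BR,BL=[onz(w,*p,.174)[:2] for p in((239,202),(399,195),(402,96),(232,102))]
print(FL,FR,BR,BL)
yv=(FL-FR)+(BL-BR); yaw=np.arctan2(-yv[0],yv[1]); ed=(FL+FR)/2
ex=np.array([np.cos(yaw),np.sin(yaw)]);ey=np.array([-ex[1],ex[0]])
c=(FL+FR+BL+BR)/4; o=c-ey*.0275+ex*.0075
print('yaw',yaw,'o',o,'from edge',ed+ex*.06-ey*.0275)
np.savez('g.npz',o=o,yaw=yaw)
T=lambda x,z:gp(x-.115,.0275,z-.013)
R=grot()
bot.goto(T(-.10,.30),R)
bot.line_to(T(-.10,.160),max_speed=.2)
bot.line_to(T(-.032,.160),max_speed=.06); bot.hold(.2)
print('in',bot.current_contact_force(),bot.current_clock())
cam('side','s1.png')
im=cv2.imread('pics/s1.png');cv2.imwrite('pics/s1c.png',cv2.resize(im[130:250,270:430],(800,600),interpolation=cv2.INTER_CUBIC))
E
```

```text
[0.57507231 0.10977877] [ 0.5828878  -0.06154057] [ 0.68396959 -0.05807907] [0.67822622 0.11053695]
yaw 0.039865431127211554 o [ 0.63862903 -0.00200522] from edge [ 0.64002839 -0.00096776]
in [ 0.07533903  0.13837635 -0.97313963] 11.45
```

View pics/s1c.png

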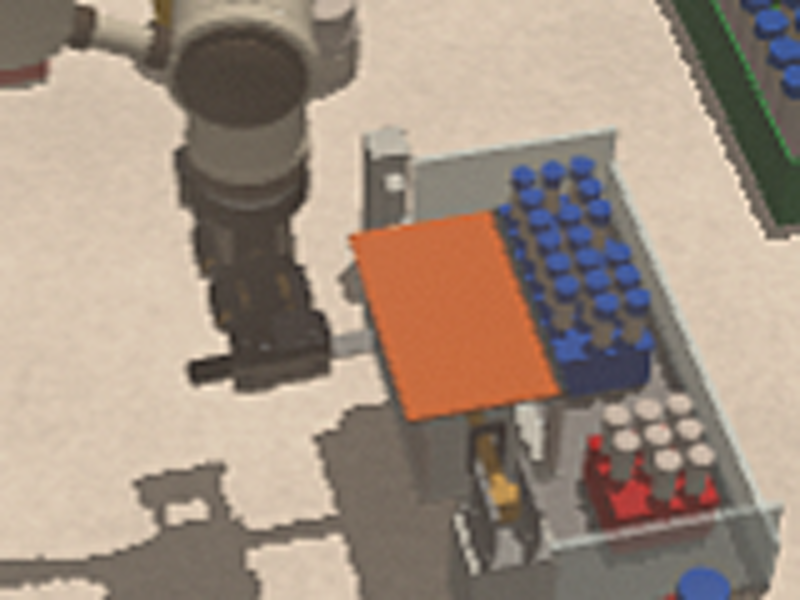

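The blade is under the flap, at about (365,343) in the crop, with only carried weight on the wrist. Now I'll lever it.

```bash
python3 - <<'E'
from h import *
T=lambda x,z:gp(x-.115,.0275,z-.013)
for th in (.15,.35,.6,.85,1.05,1.2):
    bot.line_to(T(min(.045-.105*np.cos(th)+.028,.022),.1685+.105*np.sin(th)),max_speed=.06)
    print(th,bot.current_contact_force().round(2))
bot.line_to(T(.045,.275),max_speed=.06)
bot.hold(.3)
bot.line_to(T(-.02,.33),max_speed=.2)
cam('side','s2.png');print(bot.current_clock(),bot.current_opening())
im=cv2.imread('pics/s2.png');cv2.imwrite('pics/s2c.png',cv2.resize(im[130:250,270:430],(800,600),interpolation=cv2.INTER_CUBIC))
E
```

```text
0.15 [-0.66 -0.21 -1.42]
0.35 [ 0.25 -0.46 -1.35]
0.6 [-0.78  0.8  -1.26]
0.85 [ 0.82  0.07 -0.21]
1.05 [-0.36  0.05 -0.54]
1.2 [-0.29  0.14 -0.05]
15.9667 0.15024508326003264
```

View pics/s2c.png

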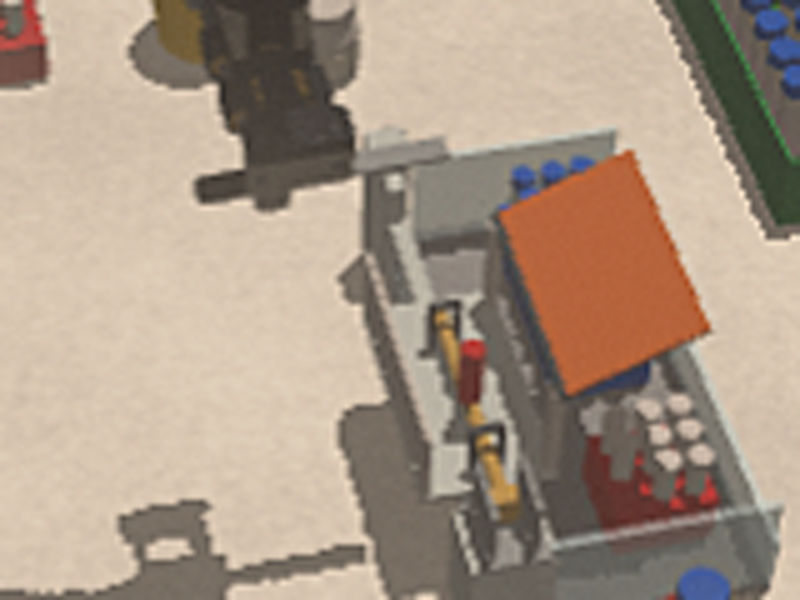

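The flap is flipped fully back (orange, beyond the gate) and the knob is exposed at about (472,372) in the crop. I'll lay the spatula back and then look at the knob from above.

```bash
python3 - <<'E'
from h import *
s=np.load('sp.npz');m,R,bc=s['m'],s['R'],s['bc']
p=m.copy(); 
bot.line_to(gp(-.22,.02,.33),max_speed=.3)
bot.goto([p[0],p[1],.14],R)
bot.line_to([p[0],p[1],.06],max_speed=.12)
bot.line_to([p[0],p[1],.0415],max_speed=.04)
print(bot.current_contact_force())
bot.set_gripper(.5); 
bot.line_to([p[0],p[1],.14])
cam('wrist','w1.png')
bot.goto(gp(-.06,0,.30),grot()); bot.hold(.1)
w=cam('wrist','w2.png'); print(bot.current_clock(), 'knob top pred',proj(w,gp(0,0,.164)),proj(w,gp(0,0,.133)))
h=cv2.cvtColor(w['pixels'],cv2.COLOR_BGR2HSV);k=cv2.inRange(h,(0,150,60),(4,255,255))|cv2.inRange(h,(172,150,60),(180,255,255))
n,l,st,ce=cv2.connectedComponentsWithStats(k)
print([(st[i].tolist(),ce[i].round(1).tolist()) for i in range(1,n) if st[i,4]>40])
cv2.imwrite('pics/w12.png',np.vstack([cv2.resize(cv2.imread('pics/w1.png')[0:300],(480,225)),cv2.resize(w['pixels'],(600,375))[:,60:540]]))
E
```

```text
[-0.0811252  -0.24629618  0.27981975]
22.35 knob top pred [316.71863903 123.46529279] [316.77518237 121.88433435]
[([459, 0, 105, 76, 5469], [506.7, 38.7]), ([305, 115, 20, 21, 309], [314.7, 125.1])]
```

View pics/w12.png

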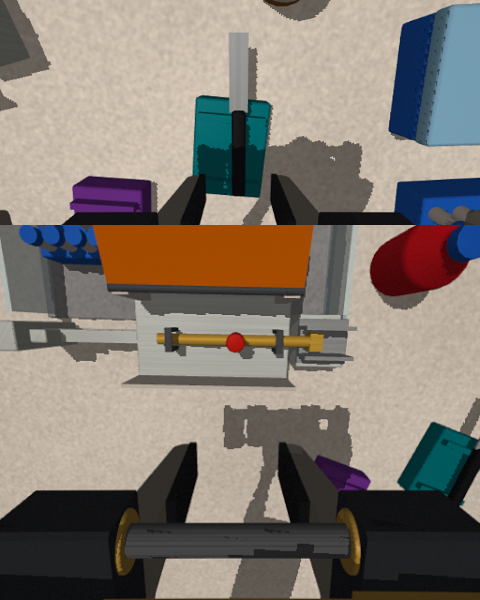

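The spatula is back across the teal box (top part of the picture). The knob's centre is at wrist (315,125), within 2 px of the prediction. Next I'll grip it, lift, and draw stepwise until I feel the stop.

```bash
python3 - <<'E'
from h import *
w=cam('wrist'); k=onz(w,314.7,125.1,.163); o,a=G(); print('knob',k,'model',gp(0,0,0))
o2=(k[:2]+o)/2*1.0; o2=k[:2]*.7+o*.3
np.savez('g.npz',o=o2,yaw=a)
R=grot()
bot.set_gripper(.5)
bot.goto(gp(0,0,.21),R); bot.line_to(gp(0,0,.135),max_speed=.06)
f0=bot.current_contact_force(); print(f0)
bot.set_gripper(0,40); print(bot.current_opening(),bot.current_grip_force(),bot.current_contact_force().round(2))
bot.line_to(gp(0,0,.149),max_speed=.05); bot.hold(.1)
print('lift',bot.current_contact_force().round(2))
bot.line_to(gp(0,.022,.149),max_speed=.04)
print('22',bot.current_contact_force().round(2))
y=.022; a=G()[1]; ey=np.array([-np.sin(a),np.cos(a),0])
while y<.0305:
    y+=.001; bot.line_to(gp(0,y,.149),max_speed=.03); f=bot.current_contact_force(); print(round(y,3),f.round(2))
    if abs(f@ey)>9: break
np.save('y.npy',y); bot.hold(.1); cam('wrist','w3.png'); print(bot.current_clock(),bot.current_opening(),bot.current_ee_pos(),gp(0,y,.149))
E
```

```text
knob [ 6.37210420e-01 -2.21344764e-04  1.63000000e-01] model [ 0.63862903 -0.00200522  0.        ]
[0.15712367 0.62190769 0.75186211]
0.18592282058087556 40.00010311603546 [ 0.2  -0.38  0.82]
lift [-0.04  0.21 -0.29]
22 [ 2.29  1.17 -1.  ]
0.023 [ 2.76 -0.1  -2.13]
0.024 [ 1.98 -0.24 -0.77]
0.025 [ 2.87 -0.14 -1.11]
0.026 [ 2.63 -0.38 -1.57]
0.027 [ 2.18 -0.33 -1.3 ]
0.028 [ 2.12 -0.55 -1.44]
0.029 [ 1.63 -2.23 -1.29]
0.03 [ 2.87 -6.2  -0.49]
0.031 [ 1.2  -8.76 -1.01]
28.7 0.18537416776355856 [0.63660806 0.02784303 0.14919033] [0.6364005  0.03021886 0.149     ]
```

View pics/w3.png

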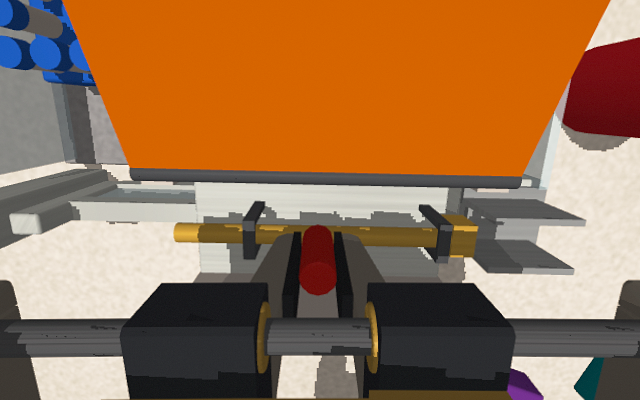

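The bolt is drawn to its stop: the end block at (458,235) is clear of the keeper, whose cheeks start at x≈475, and the force is rising. Now I'll swing the gate along its arc.

```bash
python3 - <<'E'
from h import *
r=.220-.0288
for th in np.linspace(0,.30,7):
    bot.line_to(gp(-r*np.sin(th),.220-r*np.cos(th),.147),rot=grot(-th),max_speed=.04)
    print(round(th,2),bot.current_contact_force().round(2))
bot.hold(.5)
print(bot.current_clock(),bot.current_opening(),bot.current_grip_force(),bot.current_ee_pos(),bot.current_contact_force())
cam('wrist','w4.png'); cam('side','s4.png'); 
im=cv2.imread('pics/s4.png')[130:340,270:430]
cv2.imwrite('pics/ws4.png',np.hstack([cv2.resize(cv2.imread('pics/w4.png'),(480,300)),cv2.resize(im,(229,300))]))
E
```

```text
0.0 [ 2.64 -3.66 -1.04]
0.05 [ 1.96 -3.51 -1.18]
0.1 [ 2.61 -3.84 -0.27]
0.15 [ 1.13 -2.98 -0.58]
0.2 [ 1.56 -2.25 -0.57]
0.25 [ 2.52 -0.78 -0.5 ]
0.3 [ 3.2  -0.75 -0.49]
31.8 0.1877261005835241 39.9996954202652 [0.57982708 0.03427183 0.14704178] [ 3.22501906  0.16725789 -0.94380632]
```

View pics/ws4.png

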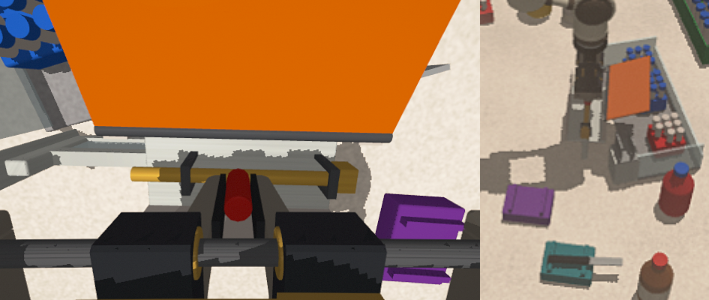

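The gate stands ajar with the knob gripped and the bolt drawn. The flap is back, the spatula lies on the teal box, and the bottles are upright. I'm handing it in.

```bash
python3 -c "
from h import *
print(bot.job_done())"
```

```text
the job is handed in; nothing more can be done
None
```

I handed the job in at about 32 s: the spatula flipped the flap back and lies across the teal box again, the bolt is drawn to its stop, and the knob is held with the gate moved to about 0.30 rad ajar (no verdict was returned).

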